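Wedge a sprung gas-filter clamp open and take out the spent cartridge

ROBOT

A 6-joint arm with a two-finger parallel gripper is mounted at the origin on a cart in front of the work surface, level with it; the furniture and walls round the work are solid. World frame = base frame: x ahead of the robot, y to its left, z up, the work surface at z = 0. Lengths are in m, angles in rad, forces in N, time in s.
With the tool pointing down it reaches from about 0.35 to 0.95 m from the base axis. Payload 17.4 kg.
Tool frame: the origin (TCP) lies on the front face of the gripper's body, between the roots of the fingers; the fingertips stand 84 mm ahead of it and the grasp point (between the pads) lies 65 mm ahead of it; x points along the fingers, y is the direction in which the jaws open and shut, and the axes are right-handed (so a half turn about x gives the same grasp; the last joint's range is limited). The gripper opens to 93 mm and grips with 3 to 60 N. Pads are 15 mm wide; open, the fingers measure 128 mm over their backs; the gripper's body (75 mm by 188 mm) begins 65 mm behind the grasp point.
Start: joints at [1.18, 0.116, 1.442, -0, 1.584, -0.038], TCP at [0.233, 0.633, 0.303] pointing down, gripper open.
Joint ranges: [-2.83, 2.83], [-0.83, 2.19], [0.07, 2.5], [-1.14, 4.28], [0.01, 3], [-2.97, 2.97]. Speed limits (rad/s): [1.89, 1.89, 2.22, 3.14, 3.14, 3.14].

INTERFACE

Orientations are given as a 3x3 rotation matrix whose columns are the frame's x, y, z axes.
In Python, from bench import env, get_obs, optics, ticket gives the robot as it stands. Calls block until the motion is done:
- env.move_ptp(position, orientation): joint-space move of the TCP to a pose.
- env.line_to(position, rotation=None, rate=0.15): straight line of the TCP; rotation=None keeps the orientation; rate is the mean speed in m/s.
- env.move_joints(angles): joint-space move.
- env.open_gripper() and env.grasp(grasp_force=None): open the fingers fully, or close them until they stop; grasp_force is the grip in N (None keeps the last).
- env.hold(seconds).
- env.ik(position, orientation): joint angles nearest the present ones, or None.
- get_obs(): the state.
- optics.grab_frame(name): name is "scene" or "top" or "wrist"; returns a dict with "frame" (420x560x3 uint8, blue, green, red), "camera_matrix" (3x3 intrinsics, pixels), "D" ([k1, k2, p1, p2, k3] as OpenCV has them; the pictures are not rectified), "extrinsics" (4x4, takes a point from camera to world coordinates); the wrist camera has in their place "mount" (4x4, takes a point from camera to tool coordinates, whose origin is the TCP and whose axes are the tool frame's). Camera axes: x right, y down, z forward; pixel columns grow to the right and rows downward; lengths in m; the calibration is good to about 2 mm. A picture is of the moment at which its call begins: read the wrist's pose just before it. There is no depth.
A pose or a line that the arm cannot do raises env.IKError and nothing moves.
- ticket.close_job(): hands the job in, once; it reports no verdict.
The state is a dict: "time": time; "q": joint angles; "joint_velocities": joint speeds; "tau": joint torques, N m; "tool_pos": TCP position; "tool_rot": TCP orientation; "ft_force": force on the tool from outside, world axes, zero at the start; "wrist_torque": the same for the moment, N m; "opening": opening from 0.0 (shut) to 1.0 (fully open).
Only numpy, scipy, OpenCV 4.12 (cv2) and the standard library are available. Lean on these libraries where they do the work, as an engineer would, in place of code of your own. Each camera call takes 0.05 s, during which the arm holds its last target.

TASK

Push the white wedge, thin end first, into the gap between the filter holder's end block and the sprung pull plate, without ramming, until you feel its heel bear on the stop screw; the clamp must then stay open by itself with the hand off. Then draw the spent steel cartridge out of its socket towards the clamp, lift it out, and lay it flat and gently in the grey tray. Leave the wedge in place for the new cartridge and the other things on the bench where they are.

Things in the scene. Friction and masses are not known exactly. Their poses are not given: they have to be found in the camera images.
- holder: Fixed filter holder, 100 mm in x, 245 mm along y, 80 mm high. Origin on the bench, x away from the robot, y along the cartridge to the clamp (robot's left), z up; the mm below are in this frame. 10 mm base plate: x +-50, y -145 to 85. Grey socket block y -130 to -105, grey end block y 75 to 99 (x +-25, 80 high). Two V saddles, 8 mm wide, at y -69 and -7 carry the cartridge, fingers fit between.
- socket (a point): Mouth of the hole in the socket block, in its +y face, at x 0, y -105, z 50 mm of the holder: 18 mm wide, 12 mm deep. It holds the cartridge's -y stub.
- end_block (a point): On the end block: the upright edge where its front face (x -25 mm of the holder) meets its clamp-side face (y 99 mm), 13 mm above the bench. The wedge gap lies beside it on the +y side, runs along the holder's x and is open to the front, back and below: bare bench, on which the wedge slides; no base plate there.
- clamp (a joint): Slide of the sprung clamp (cup, rods, pull plate with black knob) along the holder's +y, in m: 0 = shut on the cartridge, more = open, stop at 0.030. A spring shuts it with 4 N at 0 plus 90 N/m. Gap between end block and the plate's pins: 11 mm plus this value. The wedge's land holds it at 0.025.
- clamp_plate (a point): Middle of the pull plate's pin faces, 13 mm above the bench: the +y side of the wedge gap; moves with the clamp. Two upright pins, 6 mm thick, at x -13 and +13 mm of the holder, 4 to 34 mm high; plate 48 mm wide in x, 12 thick, 4 to 76 mm high. The rods that cross the gap are over 42 mm above the bench.
- clamp_cup (a point): Centre of the clamp cup's mouth, which faces -y, 50 mm above the bench; moves with the clamp (y 15 mm of the holder when shut). Block 44 x 44 mm, hole 22 mm wide and 7 mm deep: it holds the cartridge's +y stub.
- stop: Nut of the wedge's stop screw on the end block's front face, at x -25, y 91.5, z 14 mm of the holder. The screw (rubber-tipped head, 13 mm across) points to -x; its head's face stands 11 to 41 mm in front of the block, as it was last set by hand. That is not reported: feel for it or look. It stops the wedge's heel (step y -32 to -18 mm of the wedge).
- wedge: Loose white slippery plastic wedge, 154 mm long, 26 high, 0.13 kg. Origin on its underside at the step from heel to land, x to the thin end. Heel x -28 to 0, y -32 to 18. Land x 0 to 56, y +-18 (grip here). Taper x 56 to 126: face y -18 is straight, the other runs in to y -12. In: straight face on the end block, so origin at y 117 mm of the holder, parallel to it, heel step on the stop screw.
- wedge_tip (a point): Middle of the wedge's thin end, 6 mm thick: x 126, y -15, z 13 mm of the wedge. The taper meets the first pin when the tip is about at x 0 of the holder; pushing takes 3 to 16 N on the taper, under 8 N on the land (clamp then at 0.025), more only once the heel bears on the stop.
- cartridge: Steel cylinder 36 mm thick, 40 mm hexagons (12 mm) at both ends, 120 mm long with them, 0.24 kg; axis = its y; origin at mid-axis, at first 50 mm high, y -45 mm of the holder. Brass stubs: -y end 14 mm thick, 10 long, in the socket; +y end 18 thick, 5 long, in the cup. Clamp wedged open: slide it 15 mm (11 to 19) along +y to free both stubs, then lift straight up.
- tray: Fixed open grey plastic tray for spent parts, 200 mm (its x) by 112 mm (its y), 24 mm high, walls and floor 3 mm. Origin under its centre. The cartridge lies in it lengthwise, its axis then about 23 mm above the bench.
- screwdriver: Bystander: screwdriver lying on the bench, 182 mm long.
- ferrule_tin: Bystander: round pale metal tin, 65 mm across, 53 mm high. Origin under its centre.
- reagent_bottle: Bystander: small reagent bottle with black cap, 52 mm across, 94 mm high. Origin under its centre.
- vial: Bystander: glass vial with cap, 24 mm across, 44 mm high.
- septum_carton: Bystander: small cardboard carton 80 x 110 x 30 mm.
- calculator: Bystander: pocket calculator 120 x 72 x 16 mm.

How it is judged:
On the way, in this order (a step that is already met when the one before it is completed fails the run):
1. the wedge is pushed in until its heel bears on the stop screw (over 2 N), the clamp open, the cartridge still in the holder (contact force between wedge and stop above 2 N and contact force between any of the fingers, the arm and wedge above 0.5 N and value of joint clamp above 0.022 m and x of wedge in the frame of holder between -0.075 and -0.028 m and y of wedge in the frame of holder between 0.105 and 0.13 m and y of cartridge in the frame of holder below -0.03 m and z of cartridge in the frame of holder below 0.065 m and distance of cartridge from where it was at the start of the episode below 0.03 m).
2. the hand is off the wedge and the clamp, and the wedge holds the clamp open, the cartridge still in the holder (value of joint clamp above 0.022 m and x of wedge in the frame of holder between -0.075 and -0.028 m and y of wedge in the frame of holder between 0.105 and 0.13 m and contact force between each of the fingers, the arm and wedge below 0.3 N and contact force between each of the fingers, the arm and clamp below 0.3 N and y of cartridge in the frame of holder below -0.03 m and z of cartridge in the frame of holder below 0.065 m and distance of cartridge from where it was at the start of the episode below 0.03 m), for 0.3 s.
3. the cartridge is lifted clear of the holder while the wedge holds the clamp open (z of cartridge in the frame of holder above 0.1 m and value of joint clamp above 0.022 m), for 0.1 s.
At the end, for the whole second after the job is handed in: The wedge stands in the gap and holds the clamp more than 22 mm open; the cartridge lies at rest in the tray, its centre within 50 mm lengthwise and 40 mm crosswise of the tray's, its axis level within 7 degrees and less than 32 mm above the bench (value of joint clamp above 0.022 m and x of wedge in the frame of holder between -0.075 and -0.028 m and y of wedge in the frame of holder between 0.105 and 0.13 m and x of cartridge in the frame of tray between -0.05 and 0.05 m and y of cartridge in the frame of tray between -0.04 and 0.04 m and height (world z) of cartridge below 0.032 m and angle between cartridge's own y axis and vertical above 1.45 rad and linear speed of cartridge below 0.02 m/s and linear speed of wedge below 0.01 m/s); the robot touches nothing.
It fails at once if a bystander is pushed more than 30 mm (distance of any of screwdriver, ferrule_tin, reagent_bottle, vial, septum_carton, calculator from where it was at the start of the episode above 0.03 m).
It fails at once if the cartridge is dropped or slammed into the tray (over 60 N) (contact force between cartridge and tray above 60 N).
It fails at once if the wedge is rammed against the stop screw (over 32 N) (contact force between wedge and stop above 32 N).
It also fails if it takes over 72 s, if anything falls off the work surface, if the arm or the gripper's body presses on something with over 40 N, if the wrist force passes 120 N, or if a joint passes its speed limit or range.

## Working session

There is one attempt and no reset: what is moved stays moved. The work goes in short steps, each a Python script; the robot and the scene stay as the last script left them, time stands still between calls to the robot, and variables do not carry over. Pictures are saved under pics/ and viewed, and the job is handed in when it is done.

```bash
ls; mkdir -p pics
python3 - <<'E'
from bench import env,get_obs,optics,ticket
import cv2,numpy as np
o=get_obs();print(o)
for n in("scene","top","wrist"):
    f=optics.grab_frame(n);cv2.imwrite(f"pics/a_{n}.png",f["frame"])
    np.set_printoptions(precision=4,suppress=True)
    print(n,f["camera_matrix"],f["D"],f.get("extrinsics",f.get("mount")))
E
```

```text
pics
{'time': 0.0, 'q': array([ 1.18025514e+00,  1.16495147e-01,  1.44229913e+00,  4.14673449e-07,
        1.58397098e+00, -3.78226991e-02]), 'joint_velocities': array([-1.44391498e-03,  7.18168689e-04, -9.28724815e-04,  6.41148849e-04,
       -4.93273304e-05, -4.58650813e-04]), 'tau': array([-6.35332806e-03, -7.21267390e+01, -6.22601008e+01,  7.76456273e-02,
        2.38897040e-02, -8.01622764e-05]), 'tool_pos': array([0.23315967, 0.63333492, 0.30197791]), 'tool_rot': array([[-4.46783470e-04,  3.45449941e-01,  9.38437072e-01],
       [-1.08415940e-03,  9.38436447e-01, -3.45450227e-01],
       [-9.99999312e-01, -1.17175682e-03, -4.47550918e-05]]), 'ft_force': array([-0.16425889, -0.36399511, -0.40629083]), 'wrist_torque': array([-0.00120758, -0.01465997,  0.02882004]), 'opening': 0.9969275505495386}
scene [[529.4049   0.     277.1164]
 [  0.     529.4049 208.7484]
 [  0.       0.       1.    ]] [0.0465 0.     0.     0.     0.    ] [[ 0.7906 -0.4684  0.3943 -0.1476]
 [-0.6123 -0.607   0.5065 -0.8397]
 [ 0.0021 -0.6419 -0.7668  1.3467]
 [ 0.      0.      0.      1.    ]]
top [[505.8651   0.     274.8953]
 [  0.     505.8651 200.4215]
 [  0.       0.       1.    ]] [0.0437 0.     0.     0.     0.    ] [[-0.0125 -0.9915  0.1297  0.3109]
 [-0.9998  0.0145  0.014  -0.0257]
 [-0.0158 -0.1295 -0.9915  1.794 ]
 [ 0.      0.      0.      1.    ]]
wrist [[289.0765   0.     282.9498]
 [  0.     289.0765 209.7973]
 [  0.       0.       1.    ]] [-0.0262  0.      0.      0.      0.    ] [[ 0.     -0.2792  0.9602 -0.0821]
 [ 1.     -0.0016 -0.0005  0.0017]
 [ 0.0017  0.9602  0.2792 -0.0787]
 [ 0.      0.      0.      1.    ]]
```

View pics/a_scene.png

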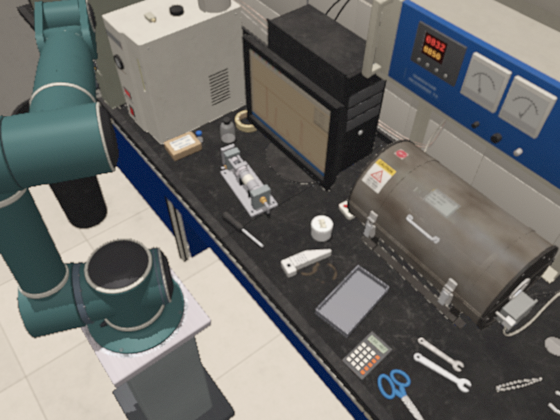

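View pics/a_top.png

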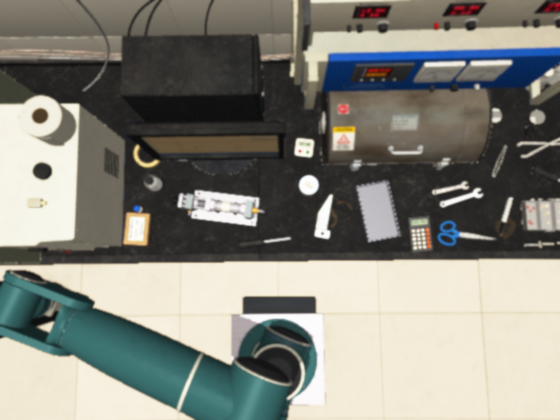

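View pics/a_wrist.png

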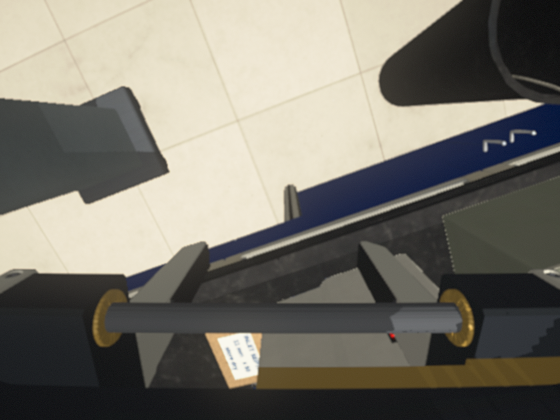

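Run:
```python
import cv2
a=cv2.imread("pics/a_top.png");cv2.imwrite("pics/b1.png",cv2.resize(a[150:260,120:280],None,fx=5,fy=5,interpolation=cv2.INTER_CUBIC))
cv2.imwrite("pics/b2.png",cv2.resize(a[160:260,290:440],None,fx=5,fy=5,interpolation=cv2.INTER_CUBIC))
a=cv2.imread("pics/a_scene.png");cv2.imwrite("pics/b3.png",cv2.resize(a[100:260,160:340],None,fx=4,fy=4,interpolation=cv2.INTER_CUBIC))
```

```text
(no output)
```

View pics/b1.png

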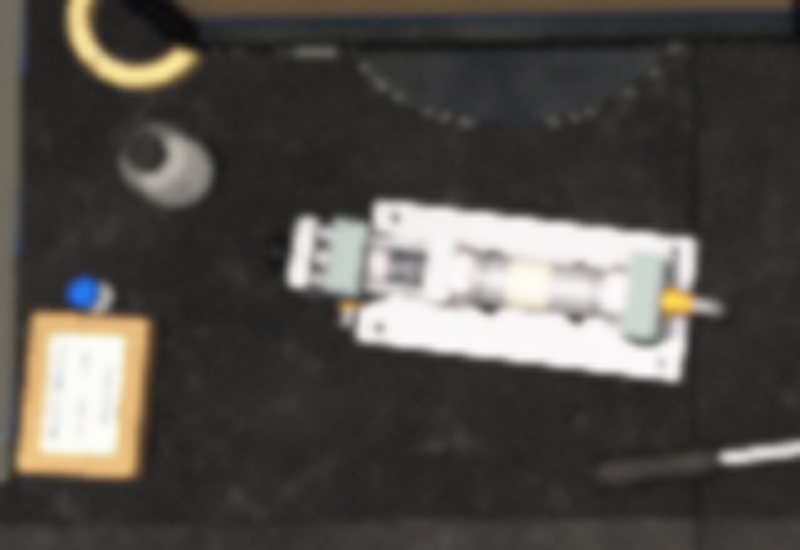

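View pics/b2.png

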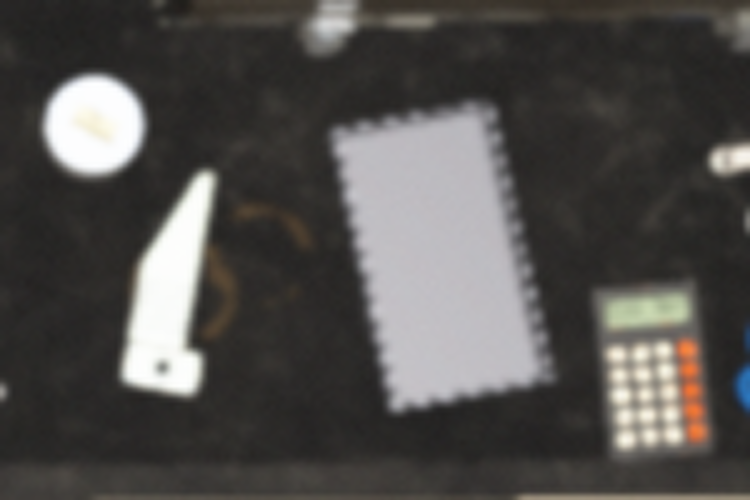

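View pics/b3.png

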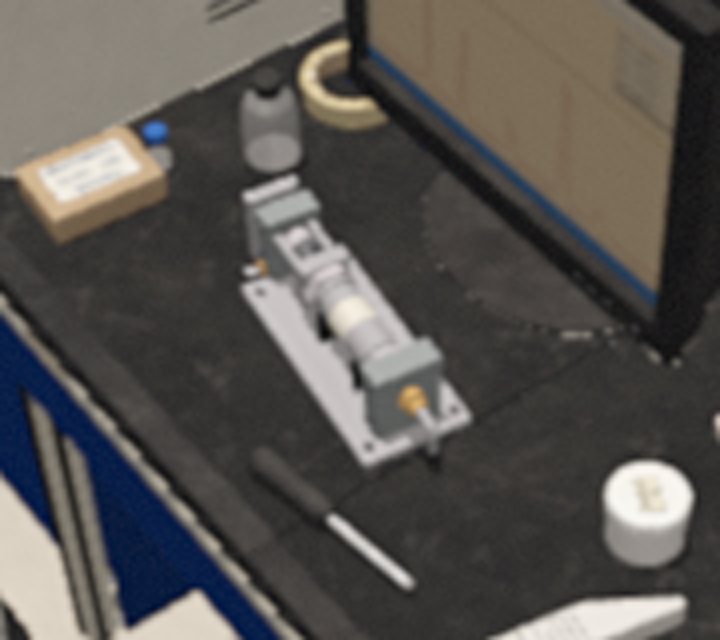

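```bash
cat > h.py <<'E'
from bench import env,get_obs,optics,ticket
import cv2,numpy as np
np.set_printoptions(precision=4,suppress=True)
def ray(f,px,T):
    p=cv2.undistortPoints(np.array([[px]],float),np.array(f["camera_matrix"]),np.array(f["D"]))[0,0]
    d=T[:3,:3]@np.array([p[0],p[1],1.]);return T[:3,3],d
def onplane(f,px,z,T=None):
    T=np.array(f["extrinsics"]) if T is None else T
    c,d=ray(f,px,T);return c+d*(z-c[2])/d[2]
def wristT(o,f):
    T=np.eye(4);T[:3,:3]=o["tool_rot"];T[:3,3]=o["tool_pos"];return T@np.array(f["mount"])
def proj(f,P,T=None):
    T=np.array(f["extrinsics"]) if T is None else T
    Ti=np.linalg.inv(T);p,_=cv2.projectPoints(np.atleast_2d(np.array(P,float)),cv2.Rodrigues(Ti[:3,:3])[0],Ti[:3,3],np.array(f["camera_matrix"]),np.array(f["D"]));return p[:,0]
def down(yaw):
    # tool x down; tool y (jaw) at angle yaw from world +x; z = x cross y
    y=np.array([np.cos(yaw),np.sin(yaw),0]);x=np.array([0,0,-1.]);return np.column_stack([x,y,np.cross(x,y)])
E
python3 - <<'E'
from h import *
f=optics.grab_frame("top")
def c(u,v,x0,y0,s=5): return ((u+.5)/s-.5+x0,(v+.5)/s-.5+y0)
print("base")
for p in [(375,200),(697,237),(682,382),(357,340)]: print(onplane(f,c(*p,120,150),.01))
print("wedge: tip, shoulder, L heel,R heel, step corner, step land")
for p in [(207,170),(140,265),(122,382),(196,398),(205,350),(188,346)]: print(onplane(f,c(*p,290,160),.026))
print("tray")
for p in [(332,128),(490,102),(552,380),(395,410)]: print(onplane(f,c(*p,290,160),.024))
print("tin",onplane(f,c(94,125,290,160),.053),"bottle",onplane(f,c(150,150,120,150),.094),"carton",[onplane(f,c(*p,120,150),.03) for p in[(30,313),(153,318),(137,478),(15,472)]])
print("screwdriver",[onplane(f,c(*p,120,150),.015) for p in[(600,475),(860,440)]])
E
```

```text
base
[0.5873 0.2859 0.01  ]
[0.5573 0.056  0.01  ]
[0.454  0.0675 0.01  ]
[0.4871 0.2978 0.01  ]
wedge: tip, shoulder, L heel,R heel, step corner, step land
[ 0.5634 -0.1987  0.026 ]
[ 0.4968 -0.15    0.026 ]
[ 0.415  -0.1355  0.026 ]
[ 0.4032 -0.1867  0.026 ]
[ 0.4365 -0.1938  0.026 ]
[ 0.4395 -0.1821  0.026 ]
tray
[ 0.5923 -0.2876  0.024 ]
[ 0.6092 -0.3991  0.024 ]
[ 0.4128 -0.4337  0.024 ]
[ 0.3933 -0.3245  0.024 ]
tin [ 0.5924 -0.1184  0.053 ] bottle [0.6111 0.425  0.094 ] carton [array([0.5075, 0.5238, 0.03  ]), array([0.5027, 0.4375, 0.03  ]), array([0.3909, 0.4463, 0.03  ]), array([0.3964, 0.5312, 0.03  ])]
screwdriver [array([0.389 , 0.1253, 0.015 ]), array([ 0.411 , -0.0575,  0.015 ])]
```

View pics/c1.png

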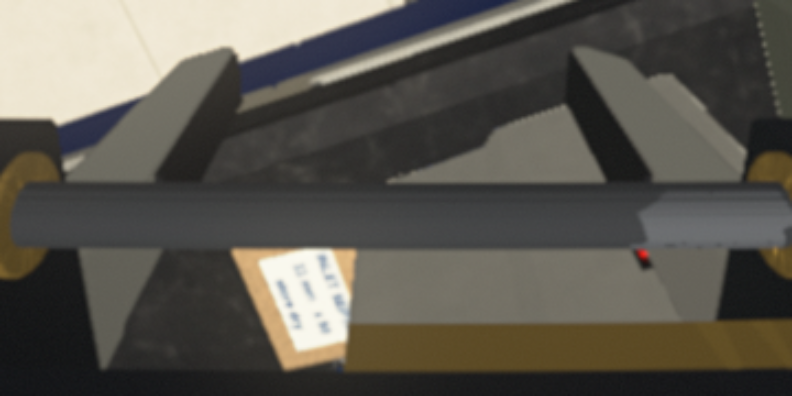

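Run:
```python
from h import *
env.line_to([.19,.45,.33],rate=.25)
env.move_ptp([.50,.27,.30],down(np.pi/2-.13))
for i,p in enumerate([[.50,.27,.30],[.55,.23,.27],[.55,-.15,.27]]):
    if i: env.move_ptp(p,down(np.pi/2-.13))
    o=get_obs();f=optics.grab_frame("wrist");cv2.imwrite(f"pics/d{i}.png",f["frame"]);np.savez(f"d{i}.npz",T=wristT(o,f),K=f["camera_matrix"],D=f["D"])
print(o["time"],o["tool_pos"],o["q"])
```

```text
4.4083 [ 0.5503 -0.149   0.2701] [-0.3094 -0.1024  1.7139  0.0002  1.53   -1.7511]
```

View pics/d0.png

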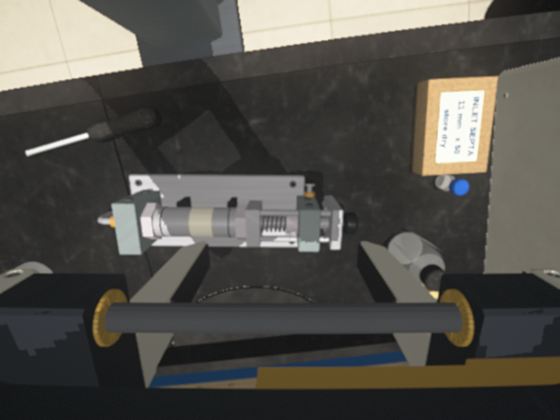

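View pics/d1.png

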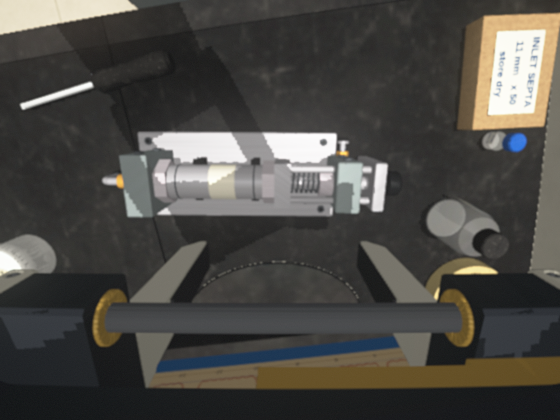

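View pics/d2.png

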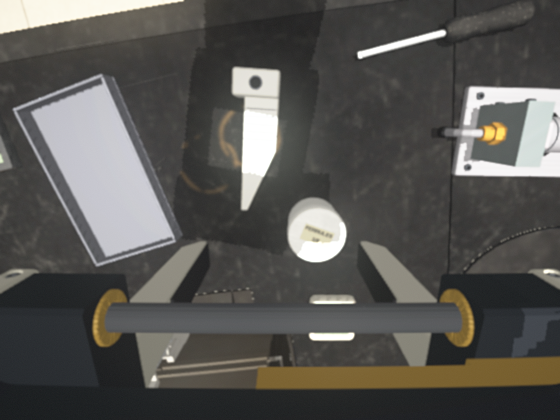

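Run:
```python
import cv2
a=cv2.imread("pics/d1.png");cv2.imwrite("pics/e1.png",cv2.resize(a[115:235,95:415],None,fx=2.5,fy=4,interpolation=cv2.INTER_CUBIC))
cv2.imwrite("pics/e2.png",cv2.resize(a[125:225,310:410],None,fx=6,fy=6,interpolation=cv2.INTER_CUBIC))
a=cv2.imread("pics/d2.png");cv2.imwrite("pics/e3.png",cv2.resize(a[55:220,205:305],None,fx=3.6,fy=3.6,interpolation=cv2.INTER_CUBIC))
cv2.imwrite("pics/e4.png",cv2.resize(a[60:280,0:200],None,fx=2.7,fy=2.7,interpolation=cv2.INTER_CUBIC))
```

```text
(no output)
```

View pics/e1.png

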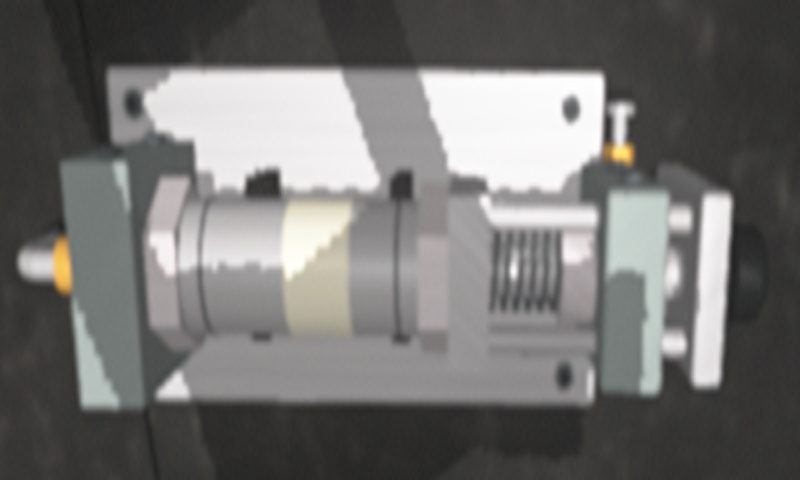

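View pics/e2.png

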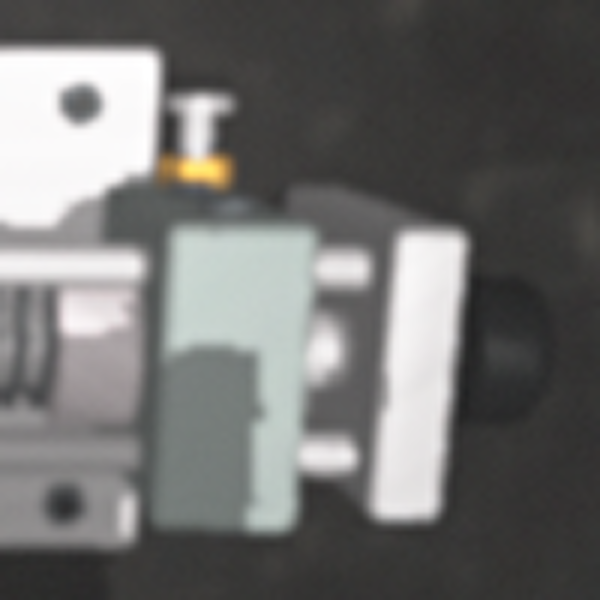

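View pics/e3.png

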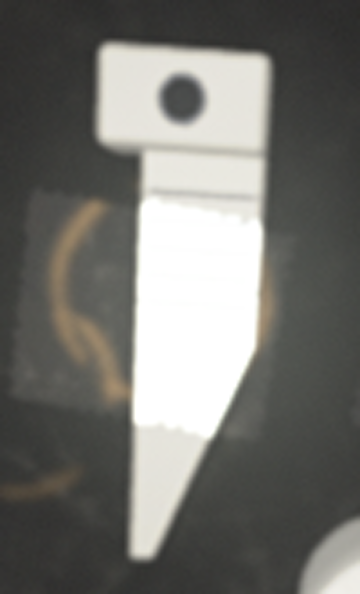

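View pics/e4.png

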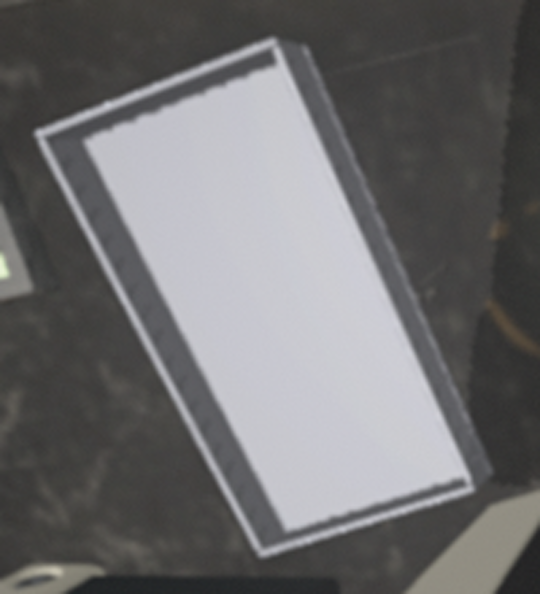

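Run:
```python
from h import *
def fit(P,W):
    P=np.array(P)/1000;W=np.array(W)[:,:2];pc=P.mean(0);wc=W.mean(0)
    U,S,V=np.linalg.svd((P-pc).T@(W-wc));R=(V.T@U.T);
    t=wc-R@pc;a=np.arctan2(R[1,0],R[0,0]);print("det",np.linalg.det(R),"yaw",a,"org",t,"res mm",((P@R.T+t)-W)*1000);return R,t
def ld(i):
    z=np.load(f"d{i}.npz");return dict(camera_matrix=z["K"],D=z["D"]),z["T"]
f,T=ld(1)
c=lambda u,v,x0,y0,sx,sy:((u+.5)/sx-.5+x0,(v+.5)/sy-.5+y0)
W=[onplane(f,c(*p,95,115,2.5,4),.01,T) for p in[(107,68),(604,72),(594,402)]]
W+=[onplane(f,c(*p,310,125,6,6),.08,T) for p in[(168,228),(317,228),(298,532),(152,530)]]
print("holder");R,t=fit([(-50,-145),(-50,85),(50,85),(-25,75),(-25,99),(25,99),(25,75)],W)
for p,z in[((203,95),.0205),((203,95),.014),((203,160),.014)]:print("stop",((onplane(f,c(*p,310,125,6,6),z,T)[:2]-t)@R)*1000)
for p in[(400,232),(470,232),(440,522),(370,520)]:print("plate",((onplane(f,c(*p,310,125,6,6),.076,T)[:2]-t)@R)*1000)
f,T=ld(2)
W=[onplane(f,c(*p,205,55,3.6,3.6),.026,T) for p in[(98,43),(271,54),(97,147),(142,152),(130,560),(155,560),(258,348)]]
print("wedge");fit([(-28,-32),(-28,18),(0,-32),(0,-18),(126,-18),(126,-12),(56,18)],W)
W=[onplane(f,c(*p,0,60,2.7,2.7),.024,T) for p in[(38,131),(275,39),(473,491),(262,556)]]
print("tray");fit([(-100,-56),(-100,56),(100,56),(100,-56)],W)
```

```text
holder
det 0.9999999999999997 yaw -0.13920307859667508 org [0.5253 0.211 ] res mm [[-0.1317 -1.1553]
 [ 0.1121  0.4328]
 [ 1.166  -0.4356]
 [-0.718   0.3125]
 [-0.408   0.9773]
 [-0.0941 -0.05  ]
 [ 0.0737 -0.0817]]
stop [-41.8884  91.121 ]
stop [-41.601   92.4476]
stop [-29.4388  93.214 ]
plate [-23.4865 112.4504]
plate [-23.5997 123.6173]
plate [ 24.385  123.7349]
plate [ 24.1227 112.0079]
wedge
det 1.000000000000001 yaw -0.19142467787264153 org [ 0.4408 -0.1558] res mm [[ 0.0419 -0.1275]
 [ 0.0807  0.1087]
 [-0.1664 -0.2369]
 [-0.6361  0.6091]
 [ 0.1355  1.3256]
 [ 0.2113 -0.8891]
 [ 0.3331 -0.79  ]]
tray
det 1.0 yaw 0.1731782518042053 org [ 0.5021 -0.3569] res mm [[-0.2785 -1.3698]
 [-0.708   1.0171]
 [ 0.5469  1.7429]
 [ 0.4396 -1.3902]]
```

```bash
cat >> h.py <<'E'
HA=-.1392;HO=np.array([.5253,.211]);WA=-.1914;WO=np.array([.4408,-.1558]);TA=.1732;TO=np.array([.5021,-.3569])
def loc(O,a,x,y,z):
    c,s=np.cos(a),np.sin(a);return np.array([O[0]+c*x/1e3-s*y/1e3,O[1]+s*x/1e3+c*y/1e3,z])
H=lambda x,y,z:loc(HO,HA,x,y,z)
W=lambda x,y,z:loc(WO,WA,x,y,z)
def snap(n,cam="wrist"):
    o=get_obs();f=optics.grab_frame(cam);cv2.imwrite(f"pics/{n}.png",f["frame"]);
    if cam=="wrist": np.savez(n+".npz",T=wristT(o,f),K=f["camera_matrix"],D=f["D"])
    return f
def st(s=""):
    o=get_obs();print(s,"t%.2f"%o["time"],o["tool_pos"],"F",o["ft_force"],"op %.3f"%o["opening"])
E
python3 - <<'E'
from h import *
R=down(np.pi/2+WA)
env.move_ptp(W(28,0,.14),R)
env.line_to(W(28,0,.089),rate=.12)
st()
env.grasp(25);st("gr")
env.line_to(W(28,0,.20),rate=.2);st("up")
env.move_ptp(H(-175+28,119,.21),down(np.pi/2+HA));st("at")
snap("f1")
E
```

```text
t5.70 [ 0.4689 -0.1612  0.0899] F [ 0.4059 -0.1954 -0.0313] op 0.999
gr t6.62 [ 0.4683 -0.1611  0.089 ] F [-0.4005 -0.0872 -0.6475] op 0.381
up t7.33 [ 0.4679 -0.161   0.1987] F [ 0.0134 -0.159  -1.7078] op 0.386
at t9.20 [0.3967 0.3486 0.2099] F [-0.0646 -0.4156 -2.3228] op 0.382
```

View pics/f1.png

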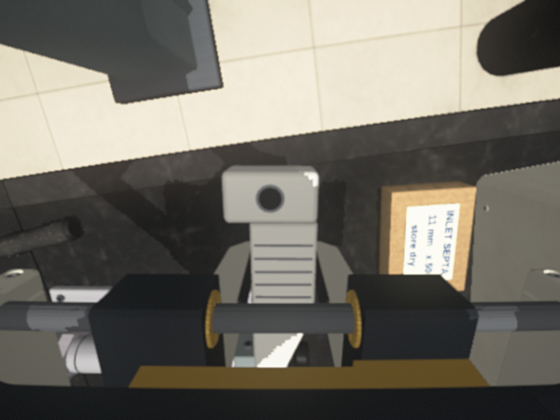

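Run:
```python
from h import *
z=np.load("f1.npz");f=dict(camera_matrix=z["K"],D=z["D"])
c,s=np.cos(HA),np.sin(HA);R=np.array([[c,-s],[s,c]])
for p in[(222,167),(318.5,167),(222,222)]:print(((onplane(f,p,.147,z["T"])[:2]-HO)@R)*1000)
R=down(np.pi/2+HA)
env.line_to(H(-147,119,.092),rate=.2)
env.line_to(H(-147,119,.0895),rate=.03);st("down")
env.line_to(H(-147+40,119,.0895),rate=.1);st("in")
snap("f2");snap("f2t","top");snap("f2s","scene")
```

```text
[-205.0993   89.7365]
[-204.9619  138.1208]
[-176.0225   87.9654]
down t10.24 [0.3964 0.3494 0.0901] F [ 0.8509 -0.0442 -0.6644] op 0.383
in t10.79 [0.4362 0.3432 0.0891] F [-1.3931 -3.2886 -1.4951] op 0.382
```

View pics/f2.png

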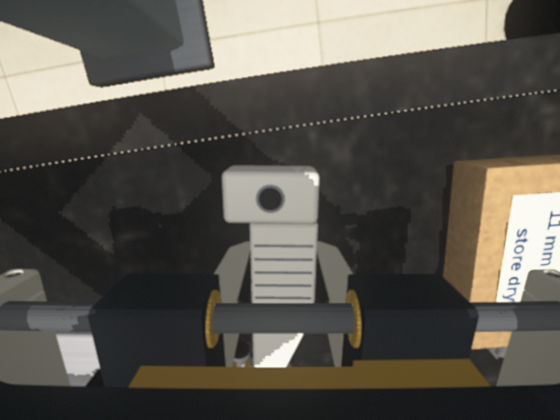

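Run:
```python
from h import *
a=cv2.imread("pics/f2s.png");cv2.imwrite("pics/g1.png",cv2.resize(a[100:230,170:300],None,fx=4.5,fy=4.5,interpolation=cv2.INTER_CUBIC))
a=cv2.imread("pics/f2t.png");cv2.imwrite("pics/g2.png",cv2.resize(a[160:260,130:280],None,fx=5,fy=5,interpolation=cv2.INTER_CUBIC))
```

```text
(no output)
```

View pics/g1.png

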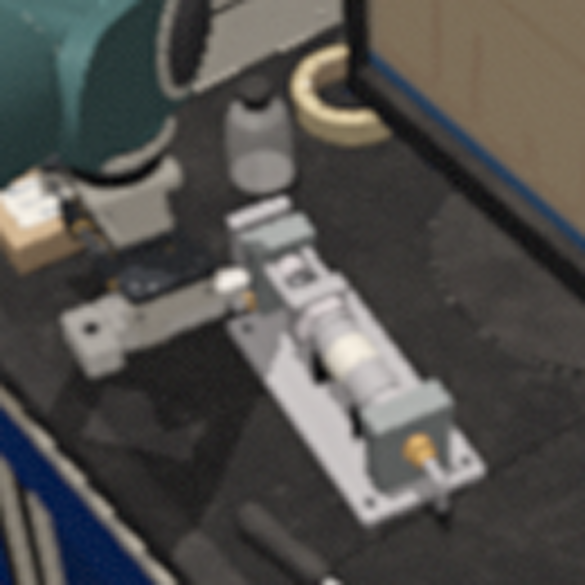

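View pics/g2.png

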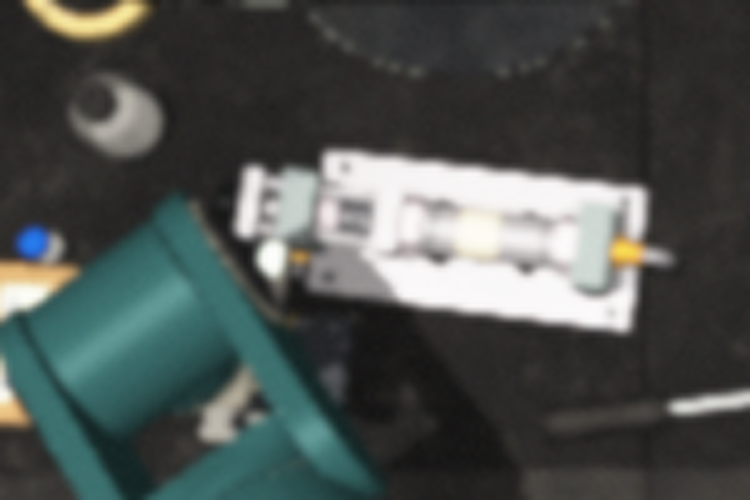

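Run:
```python
from h import *
env.line_to(H(-112,119,.0895),rate=.1);st("back")
env.line_to(H(-112,116.8,.0895),rate=.05);st("shift")
env.line_to(H(-106,116.8,.0895),rate=.05);st("fwd")
env.open_gripper();st("open")
# regrip heel: wedge origin ~ (-136,118); heel center (-16,-7)
env.line_to(H(-106,116.8,.13),rate=.2)
snap("i1")
```

```text
back t11.19 [0.4302 0.3446 0.0895] F [-3.5745 -2.8709 -1.185 ] op 0.386
shift t11.44 [0.4308 0.3424 0.0898] F [-0.5547  0.3901 -0.7609] op 0.388
fwd t11.71 [0.4369 0.3411 0.0894] F [-0.905  -3.7704 -1.712 ] op 0.388
open t12.74 [0.4365 0.3414 0.0895] F [-0.7205  0.4553 -1.1578] op 1.000
```

View pics/i1.png

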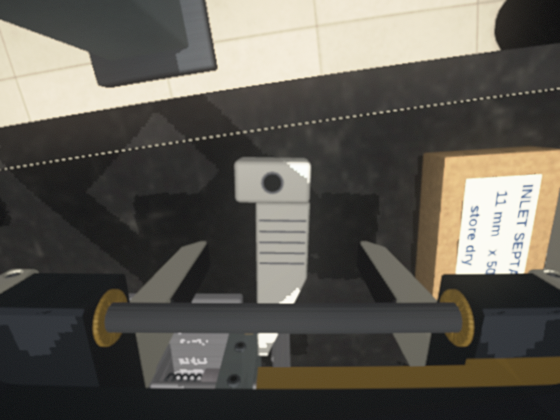

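Run:
```python
from h import *
z=np.load("i1.npz");f=dict(camera_matrix=z["K"],D=z["D"])
c,s=np.cos(HA),np.sin(HA);R=np.array([[c,-s],[s,c]])
a=cv2.imread("pics/i1.png");cv2.imwrite("pics/i2.png",cv2.resize(a[145:300,210:330],None,fx=4,fy=4,interpolation=cv2.INTER_CUBIC))
for p in[(235,157),(311,158),(235,202),(310,204),(257,204)]:print(((onplane(f,p,.026,z["T"])[:2]-HO)@R)*1000)
```

```text
[-164.8324   88.3202]
[-164.0954  137.0109]
[-135.0383   86.9111]
[-133.5506  137.1076]
[-133.6214  101.596 ]
```

View pics/i2.png

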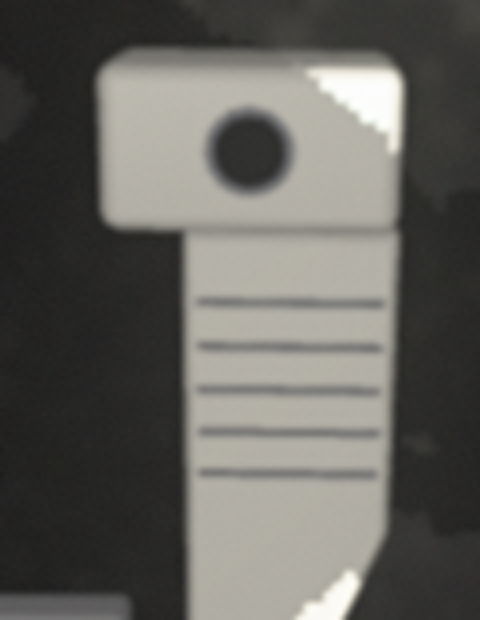

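```bash
cat >> h.py <<'E'
c_,s_=np.cos(HA),np.sin(HA);R2=np.array([[c_,-s_],[s_,c_]])
def inH(p): return ((np.array(p)[:2]-HO)@R2)*1000
def fH():
    o=get_obs();return o["time"],inH(o["tool_pos"]),np.r_[o["ft_force"][:2]@R2,o["ft_force"][2]]
E
python3 - <<'E'
from h import *
env.move_ptp(H(-150.5,112,.13),down(np.pi/2+HA))
env.line_to(H(-150.5,112,.0985),rate=.1)
print(*fH()); env.grasp(55);st("gr");print(*fH())
env.line_to(H(-150.5,111,.0985),rate=.05);print(*fH())
x=-150.5
while x<-90:
    x+=3;env.line_to(H(x,111,.0985),rate=.04);t,p,F=fH();print("%.2f"%t,x,p,F)
    if F[0]<-22: print("STOP");break
snap("j1")
E
```

```text
13.9083 [-150.2159  111.8974] [ 0.1054  0.4002 -0.2391]
gr t14.68 [0.3918 0.3427 0.0986] F [-2.3905 -1.6325  2.5109] op 0.531
14.675 [-150.5242  111.9448] [-2.1409 -1.9484  2.5109]
14.925 [-150.567   111.0892] [-0.9489  1.0439  1.4855]
15.18 -147.5 [-147.6256  111.157 ] [-3.1939  1.8483  3.005 ]
15.43 -144.5 [-144.5769  111.1123] [-3.5623  1.4659  3.4748]
15.68 -141.5 [-141.5724  111.1087] [-4.823   1.3104  2.974 ]
15.93 -138.5 [-138.5663  111.1004] [-3.8756  1.2481  3.1628]
16.18 -135.5 [-135.5613  111.0584] [-4.6851  1.5284  2.9558]
16.43 -132.5 [-132.6031  111.0706] [-3.7333  1.5945  5.015 ]
16.68 -129.5 [-129.5927  111.063 ] [-6.2739  1.6693  3.7232]
16.93 -126.5 [-126.6081  111.0395] [-5.0002  1.1974  4.2389]
17.18 -123.5 [-123.6336  111.044 ] [-5.5293  1.0458  3.3243]
17.43 -120.5 [-120.6433  111.0476] [-5.8859  0.7744  3.6425]
17.68 -117.5 [-117.6386  111.0231] [-5.682   0.6925  4.1608]
17.93 -114.5 [-114.6831  111.0221] [-5.4624  0.055   4.8679]
18.18 -111.5 [-111.6337  110.9751] [-5.1375  0.3058  4.9224]
18.43 -108.5 [-108.6516  110.9885] [-5.778   0.1693  3.8865]
18.68 -105.5 [-105.6691  110.9411] [-5.9875 -0.8033  5.402 ]
18.93 -102.5 [-102.6424  110.9249] [-5.6763 -0.8122  4.6508]
19.18 -99.5 [-99.666  110.9026] [-6.1385 -1.1036  5.6914]
19.43 -96.5 [-96.6508 110.8762] [-7.0815 -1.0996  5.0265]
19.68 -93.5 [-93.3457 110.6764] [-1.9428 -4.8645  4.3261]
19.93 -90.5 [-90.3683 110.6792] [-2.2648 -3.7964  6.0834]
20.18 -87.5 [-87.6297 110.6587] [-5.0932 -4.7426  7.8002]
```

View pics/j1.png

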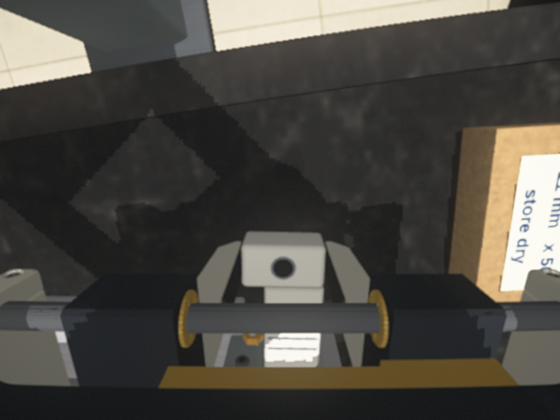

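Run:
```python
from h import *
x=-87.5
while x<-44:
    d=3 if x<-67 else 0.7
    x+=d;env.line_to(H(x,111,.0985),rate=.04 if d>1 else .015);t,p,F=fH();print("%.2f"%t,round(x,1),p,F)
    if F[0]<-13: print("STOP");break
env.hold(.2);print(*fH())
snap("k1");snap("k1s","scene")
```

```text
20.48 -84.5 [-84.4123 110.6215] [-2.9376 -4.3858  4.8822]
20.73 -81.5 [-81.3254 110.6102] [-2.0086 -5.4132  4.8228]
20.98 -78.5 [-78.337  110.5799] [-2.2518 -5.0663  5.1996]
21.23 -75.5 [-75.3026 110.5319] [-2.2516 -5.528   5.7177]
21.48 -72.5 [-72.3094 110.5271] [-3.5654 -6.6722  5.4168]
21.73 -69.5 [-69.3192 110.5256] [-2.3955 -6.6548  6.0734]
21.98 -66.5 [-66.2699 110.5176] [-1.5939 -6.6456  5.0314]
22.23 -65.8 [-65.7861 110.501 ] [-4.8455 -6.2453  7.0755]
22.48 -65.1 [-65.1273 110.525 ] [-4.6299 -5.8546  7.4084]
22.73 -64.4 [-64.4462 110.5407] [-4.9525 -5.8938  6.4474]
22.98 -63.7 [-63.7331 110.5062] [-4.5247 -6.8177  7.5603]
23.23 -63.0 [-63.0351 110.5216] [-4.5757 -5.9689  6.2404]
23.48 -62.3 [-62.332 110.512] [-5.1246 -5.6924  6.4053]
23.73 -61.6 [-61.6682 110.5051] [-5.0308 -5.9527  6.1927]
23.98 -60.9 [-60.9544 110.5297] [-4.1511 -5.6735  7.1747]
24.23 -60.2 [-60.6655 110.5545] [-10.4646  -6.7702   9.7096]
24.48 -59.5 [-60.4583 110.5705] [-14.4608  -7.1517  13.5684]
STOP
24.675 [-60.4611 110.5686] [-15.9679  -7.2923  13.3171]
```

View pics/k1.png

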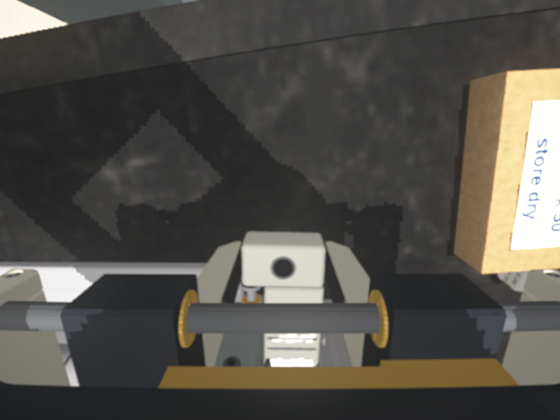

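Run:
```python
from h import *
st()
a=cv2.imread("pics/k1.png");cv2.imwrite("pics/k2.png",cv2.resize(a[225:375,180:380],None,fx=4,fy=4,interpolation=cv2.INTER_CUBIC))
a=cv2.imread("pics/k1s.png");cv2.imwrite("pics/k3.png",cv2.resize(a[100:230,170:300],None,fx=4.5,fy=4.5,interpolation=cv2.INTER_CUBIC))
```

```text
t24.77 [0.4808 0.3289 0.0985] F [-15.4249  -5.8684  12.9051] op 0.531
```

View pics/k2.png

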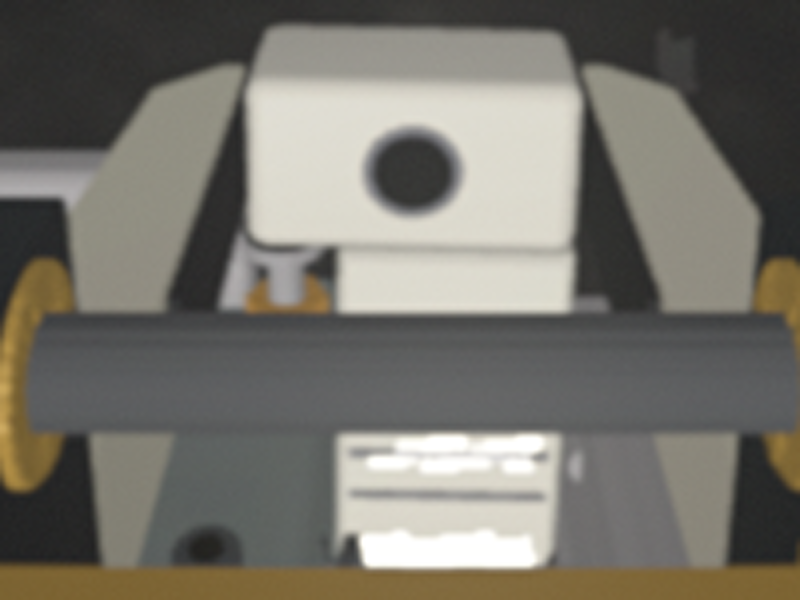

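View pics/k3.png

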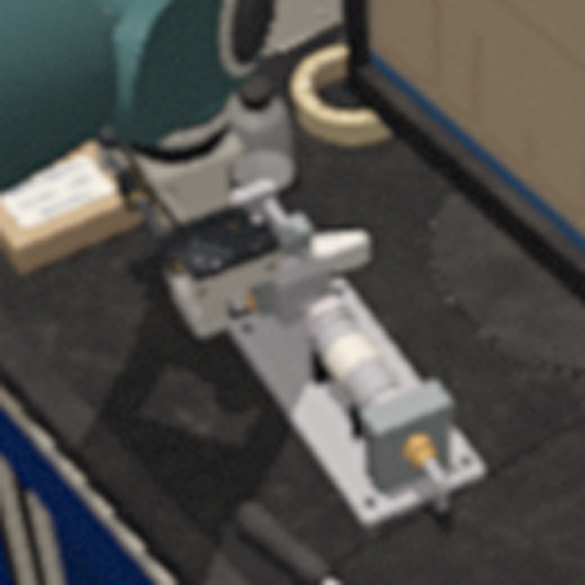

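Contact is confirmed: the heel step sits against the screw head (k2 at about 290,250), and the push force rose from 5 to 16 N. Next I release the wedge.

Run:
```python
from h import *
env.open_gripper();st("open")
env.line_to(H(-59.5,111,.20),rate=.2)
env.move_ptp(H(-20,0,.27),down(HA));env.hold(.1);st()
print(get_obs()["q"])
snap("l1");snap("l1s","scene")
```

```text
open t25.64 [0.4818 0.3292 0.0985] F [-0.8849  0.9845 -0.6759] op 0.999
 t27.64 [0.5054 0.214  0.2694] F [0.5154 0.5143 0.9231] op 0.997
[ 0.3541 -0.1493  1.7576  0.      1.5342  0.4918]
```

View pics/l1.png

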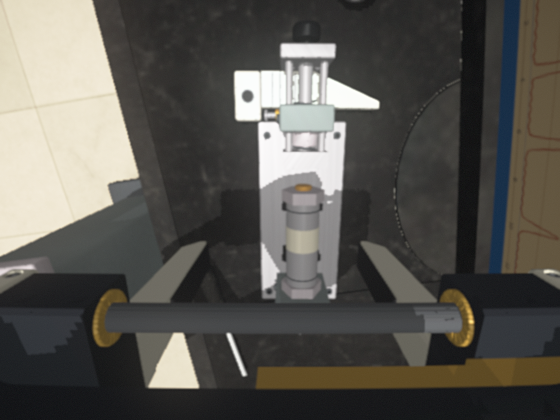

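View pics/l1s.png

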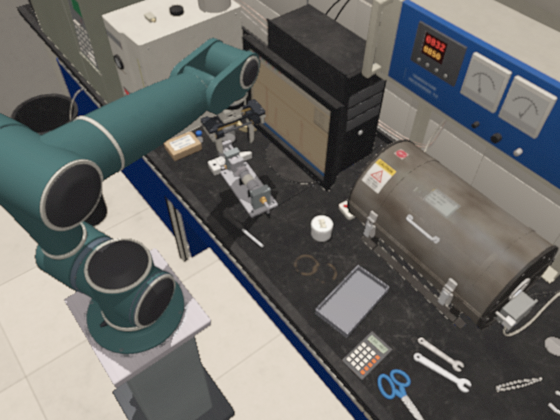

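Run:
```python
from h import *
z=np.load("l1.npz");f=dict(camera_matrix=z["K"],D=z["D"])
a=cv2.imread("pics/l1.png");cv2.imwrite("pics/l2.png",cv2.resize(a[170:310,240:370],None,fx=4.2,fy=4.2,interpolation=cv2.INTER_CUBIC))
for p in[(302,205),(302,240),(302,270)]:print(inH(onplane(f,p,.05,z["T"])))
```

```text
[-0.5411 -2.5425]
[  0.209  -43.1924]
[  0.9116 -80.5337]
```

View pics/l2.png

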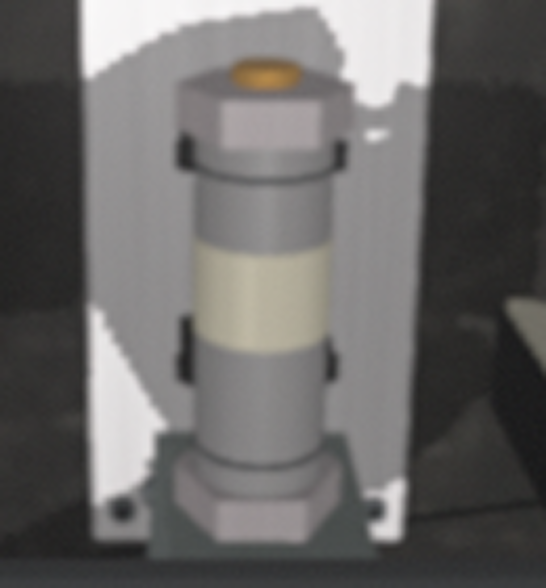

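Run:
```python
from h import *
env.move_ptp(H(0.2,-44.5,.20),down(HA))
env.line_to(H(0.2,-44.5,.127),rate=.12);st()
env.grasp(40);st("gr");print(*fH())
env.hold(.1);print(*fH())
for d in(4,8,12,15):
    env.line_to(H(.2,-44.5+d,.127),rate=.04);print(*fH())
snap("m1")
```

```text
t28.93 [0.5197 0.1672 0.1279] F [-0.1038 -0.3521 -0.0949] op 1.006
gr t29.88 [0.5197 0.1669 0.1272] F [ 4.6634 -0.6352 -0.4773] op 0.375
29.875 [  0.5376 -44.4821] [ 4.7064  0.018  -0.4773]
29.975 [  0.5308 -44.4606] [ 5.0956  0.3425 -0.7313]
30.225 [  0.4873 -40.3695] [6.1851 0.2834 1.4324]
30.475 [  0.4494 -36.4025] [5.7086 0.7741 1.6112]
30.725 [  0.4434 -32.4406] [4.4481 0.0766 2.0308]
30.975 [  0.4432 -29.5235] [ 5.7053 -0.1384  2.1303]
```

View pics/m1.png

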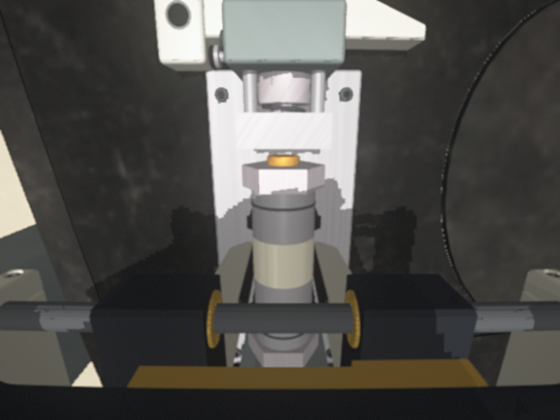

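Run:
```python
from h import *
env.line_to(H(.5,-29.5,.137),rate=.05);st()
env.line_to(H(.5,-29.5,.26),rate=.2);env.hold(.2);st()
f=snap("n1");snap("n1s","scene")
```

```text
t31.38 [0.5215 0.1817 0.1371] F [ 0.5028 -0.07   -2.1989] op 0.373
 t32.34 [0.5214 0.1816 0.2586] F [-0.1969 -0.6242 -2.4095] op 0.376
```

View pics/n1.png

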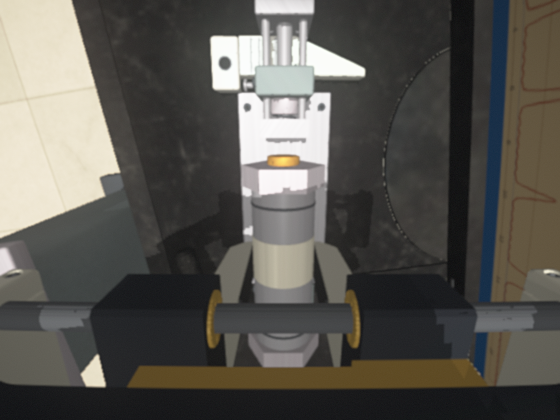

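View pics/n1s.png

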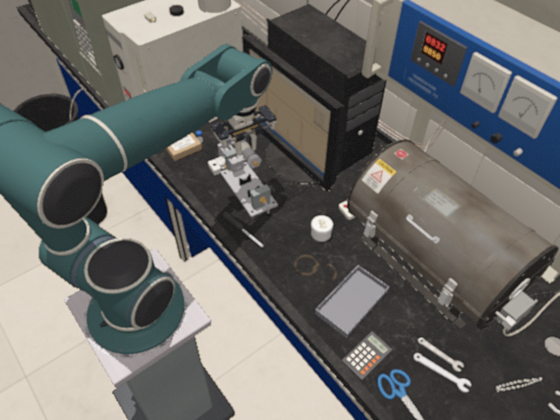

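Run:
```python
from h import *
f=optics.grab_frame("wrist");M=np.array(f["mount"])
def zpl(px,zz):
    c,d=ray(f,px,M);return c+d*(zz-c[2])/d[2]
for p in[(235,47),(180,62),(65,180),(575,48),(630,62),(745,165)]:
    px=((p[0]+.5)/2.2-.5+100,(p[1]+.5)/2.2-.5+220);print(p,zpl(px,-.0075)*1000,zpl(px,-.010)*1000)
```

```text
(235, 47) [ 92.9286 -50.5988  -7.5   ] [ 86.8611 -48.8647 -10.    ]
(180, 62) [ 81.9312 -63.2977  -7.5   ] [ 76.2449 -61.1233 -10.    ]
(65, 180) [ 24.96   -66.7764  -7.5   ] [ 21.2489 -64.4814 -10.    ]
(575, 48) [91.7774 49.9304 -7.5   ] [ 85.7498  48.1792 -10.    ]
(630, 62) [81.4831 62.7079 -7.5   ] [ 75.8124  60.5138 -10.    ]
(745, 165) [29.8535 68.5535 -7.5   ] [ 25.9728  66.1567 -10.    ]
```

Run:
```python
from h import *
R=down(TA-np.pi/2)
T=lambda x,y,z:loc(TO,TA,x,y,z)
env.move_ptp(T(0,0,.24),R);st()
env.line_to(T(0,0,.15),rate=.2);env.hold(.1);st()
snap("o1");snap("o1t","top")
```

```text
t34.44 [ 0.5026 -0.3561  0.2401] F [-0.0812  0.129  -2.1607] op 0.378
 t35.14 [ 0.5028 -0.3572  0.152 ] F [-0.117   0.248  -2.9437] op 0.376
```

View pics/o1.png

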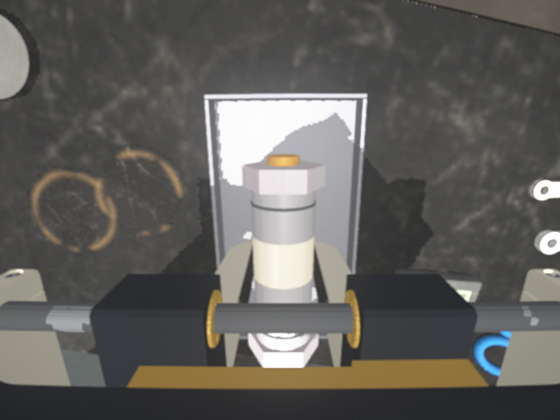

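Run:
```python
from h import *
T=lambda x,y,z:loc(TO,TA,x,y,z)
env.line_to(T(0,0,.11),rate=.1)
env.line_to(T(0,0,.1045),rate=.03);env.hold(.15);st()
env.line_to(T(0,0,.1025),rate=.02);env.hold(.15);st()
env.line_to(T(0,0,.1035),rate=.02);env.hold(.1);st()
env.open_gripper();st("open")
env.line_to(T(0,0,.22),rate=.15);env.hold(.2);st()
snap("p1")
```

```text
t36.27 [ 0.5022 -0.357   0.1047] F [ 0.236  -0.3882 -2.8261] op 0.380
 t36.67 [ 0.5021 -0.3569  0.1025] F [-0.0549 -0.2028 -2.5139] op 0.379
 t37.02 [ 0.5021 -0.3569  0.1035] F [ 0.0576 -0.0464 -2.3973] op 0.380
open t38.05 [ 0.5027 -0.3591  0.1053] F [  1.0389 -16.948    4.8192] op 0.991
 t39.17 [ 0.5019 -0.3568  0.219 ] F [0.2852 0.8011 0.1289] op 0.996
```

View pics/p1.png

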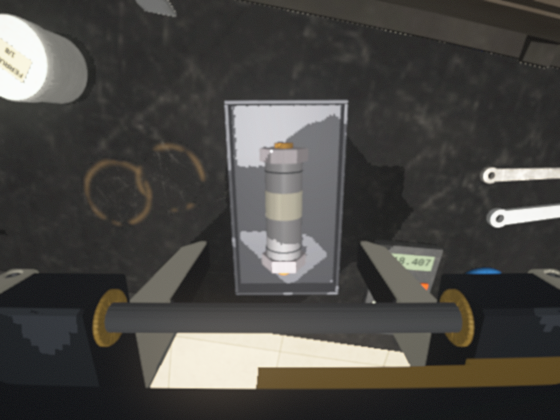

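Run:
```python
from h import *
env.line_to(loc(TO,TA,0,0,.30),rate=.2);env.hold(.3);st()
z=np.load("p1.npz");f=dict(camera_matrix=z["K"],D=z["D"])
c,s=np.cos(TA),np.sin(TA)
for p in[(284,148),(284,268),(284,206)]:
    print(((onplane(f,p,.025,z["T"])[:2]-TO)@np.array([[c,-s],[s,c]]))*1000)
snap("q1s","scene");snap("q1t","top")
a=cv2.imread("pics/q1s.png");b=cv2.imread("pics/q1t.png")
cv2.imwrite("pics/q2.png",np.hstack([cv2.resize(a[100:230,170:300],(390,390)),cv2.resize(b[160:260,150:250],(390,390))]))
```

```text
t40.08 [ 0.502  -0.3568  0.2991] F [ 0.1484  0.3705 -0.1022] op 1.003
[57.3812  1.3713]
[-67.1174   1.4493]
[0.9606 1.4078]
```

View pics/q2.png

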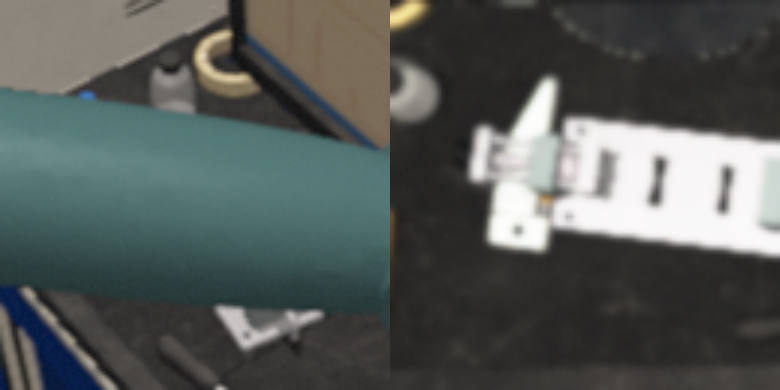

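View pics/q1t.png

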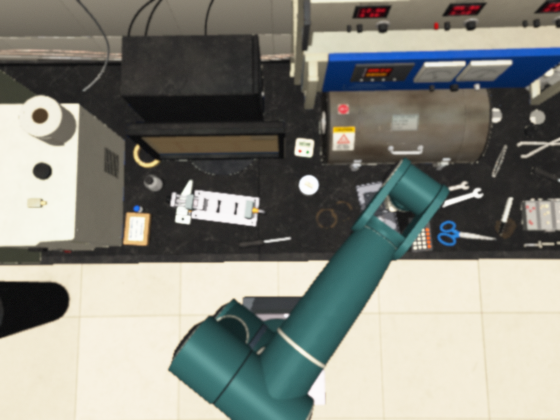

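The wedge is still in the gap with the clamp open. The cartridge lies about 1 mm from the tray's centre, and the bystanders show no visible shift.

```bash
python3 -c "
from bench import ticket
print(ticket.close_job())"
```

```text
the job is handed in; nothing more can be done
None
```

I carried out the whole task and handed the job in at about 40 s of the 72 s allowed; no verdict was reported.

- **Wedge:** I set its tip in the gap, re-gripped it by the heel and pushed it in slowly. The push force rose from about 5 N to 16 N when the heel met the stop screw, so roughly 11 N on the stop. With the hand off, the clamp stayed open, and the last top picture still shows the wedge in place.
- **Cartridge:** I slid it about 15 mm towards the clamp, lifted it level and released it about 3 mm above the tray floor. The wrist picture shows it lying lengthwise in the tray, about 1 mm from the centre.
- **Bystanders:** They showed no visible shift in the last top picture, but the arm hid part of the calculator.

**Irregularities:**
- The opening fingers brushed the tray wall with about 17 N at the wrist. The tray is fixed and the cartridge stayed put.
- At the stop, the wrist also read about 13 N upwards, which I did not explain; it went away on release.
- In the last scene picture the arm hid most of the holder, so the final check of the wedge rests on the top view.

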